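Close the quick clamp of a filter press

ROBOT

A 7-joint arm with a two-finger parallel gripper is mounted at the origin on the work surface. World frame = base frame: x ahead of the robot, y to its left, z up, the work surface at z = 0. Lengths are in mm, angles in rad, forces in N, time in s.
With the tool pointing down it reaches from about 400 to 925 mm from the base axis. Payload 5.6 kg.
Tool frame: the origin (TCP) lies at the very end of the fingers, on their centre line; the grasp point (between the pads) lies bot.hold_point_z behind it (bot.hold_point_z is the distance from the TCP to the grasp point, in mm); z points along the fingers, y is the line along which they close (so a half turn about z gives the same grasp; the last joint's range is limited). The gripper opens to 85 mm and grips with 20 to 120 N. Pads are 22 mm wide; open, the fingers measure 114 mm over their backs; the gripper's body (76 mm by 85 mm) begins 54 mm behind the grasp point. The pads swing forward as they close: fully open they stand 13 mm farther back than shut.
Start: joints at [1.081, 0.468, -0.012, 1.603, 0.006, 1.071, -0.056], TCP at [280.815, -586.219, 211.09] pointing down, gripper open.
Joint ranges: [-2.53, 2.53], [-0.31, 2.02], [-1.57, 1.55], [0.28, 2.44], [-1.29, 4.43], [0.15, 1.84], [-2.92, 2.92]. Speed limits (rad/s): [2.57, 2.57, 3.14, 3.14, 3.14, 3.14, 3.14].

INTERFACE

Orientations are given as a unit quaternion [w, x, y, z].
In Python, from cell import bot gives the robot as it stands.
- The arm moves only by the tool play_rows, never from a script. Its argument "steps" is a list of rows, each an object with "xyz": the shift along the tool's x, y, z in cm, a list of three; "twist": the turn, a rotation vector about the tool's x, y, z in rad, a list of three; "grip": the opening, from 0 (shut) to 1 (fully open). In form: [{"xyz": [x, y, z], "twist": [ax, ay, az], "grip": grip}, ...]. A call has 1 to 5 rows; each row shifts and turns the commanded pose from where the row before left it, along the tool's axes as they then stand; what a row does not reach is not made up. A row lasts 1/8 s, in which the tool goes at most 62.5 mm and 10.7 degrees, less where a joint would pass 70% of its speed; a pose out of reach is approached as far as the arm can. A call is refused whole if a number of a shift passes 6.25 or a number of a turn 0.188, either way. A call with a gripper value outside its range is refused whole. The fingers move at their own pace and stop on an object; the grip force is fixed at half the most. Time passes only in rows, so rows that do not move let the fingers close. It gives the time, the measured TCP pose, the force, the opening and the grip force at its end, in the units of the state.
- bot.state(): the state, without advancing time (a new reading comes with each control period).
- bot.snapshot(name): name is "scene" or "top" or "wrist"; returns a dict with "frame" (420x560x3 uint8, red, green, blue), "K" (3x3 intrinsics, pixels), "k1" (the pictures are not rectified: a ray, as slopes to the right and down, at radius r is drawn at 1 + k1 r^2 times it, then the intrinsics apply), "R" (3x3) and "t" (3): a world point X has camera coordinates R X + t; the wrist camera has in their place "tool_from_camera" (4x4, takes a point from camera to tool coordinates, whose origin is the TCP and whose axes are the flange's). Camera axes: x right, y down, z forward; pixel columns grow to the right and rows downward; lengths in mm; the calibration is good to about 2 mm. A picture is of the moment at which its call begins: read the wrist's pose just before it. There is no depth.
- bot.hand_in(): hands the job in; it is judged then, once.
The state is a dict: "clock": time; "q": joint angles; "joint_vel": joint speeds; "joint_torque": joint torques, N m; "tcp_pos": TCP position; "tool_rot": TCP orientation; "wrist_force": force on the tool from outside, world axes, zero at the start; "ft_torque": the same for the moment, N m; "finger_gap": finger opening in mm; "grip_force": force on a finger pad.
Only numpy, scipy, OpenCV 4.12 (cv2) and the standard library are available. Lean on these libraries where they do the work, as an engineer would, in place of code of your own. Each camera call takes 0.05 s, during which the arm holds its last target. There are 200 camera calls.

TASK

Close the quick clamp on the filter press: with the outside of a finger, push the steel strap round over the lidded cup until it is fully home in the forked post, and only then push the upright cam lever all the way down so that it clamps the cup. Only push: do not take the strap or the lever between the fingers. Leave the cup standing in its nest and the bottles, pot and beaker where they are.

Things in the scene. Friction and masses are not known exactly. Their poses are not given: they have to be found in the camera images.
- press: Filter press, fixed: grey base plate 130 (x) by 250 (y) by 16 mm; origin at the centre of its underside, z up. The cup stands at its centre between four 10 mm nest blocks. At y = +80 mm a steel pivot post, 28 mm diameter; at y = -95 mm a dark forked post, 20 mm wide in y, x -18 to +34 mm, 120 mm high, whose slot, open to the plate's -x side, takes the strap's end.
- strap (a joint): Swing of the flat steel strap about the pivot post, rad. 0 = fully home at its stop, along the plate's -y, over the cup and in the fork. Grows as the free end swings out to the plate's -x side (1.57 = along -x). Starts well open. Friction 0.3 N m (2 N at the push point), stays where left. Bar 24 mm wide, 8 mm thick, underside 104 mm above the bench, free end 180 mm from the pivot axis.
- strap_pivot (a point): Point on the strap's vertical pivot axis, at the middle of the strap's thickness (z = 108 mm).
- strap_push (a point): Good place to push the strap: middle (z = 108 mm) of its long edge on the side to push (the outer edge, 12 mm from the strap's centre line), 140 mm from the pivot axis. The point turns with the strap: its y axis runs along the strap from the free end to the pivot, its x axis is the direction in which to push here to close.
- lever (a joint): Cam lever on top of the strap, rad. 0 = upright, leaning back 0.25 rad to the pivot; grows as it is pushed towards the strap's free end and down; 1.75 = fully down at its stop, along the strap, 4 degrees above level. Friction 0.3 N m (5 N at the tip), stays where left. Dark bar 14 mm wide, 8 mm thick; black thumb piece at its end 28 wide, 10 thick, 30 mm long; 77 mm long from the hinge.
- lever_hinge (a point): Centre of the lever's hinge: 80 mm from the pivot axis along the strap, 124 mm above the bench. The hinge axis is level and square to the strap.
- lever_tip (a point): Centre of the lever's black thumb piece, 62 mm from the hinge; moves with the lever.
- pad: Round black rubber pressure pad, 40 mm diameter, 7 mm thick, under the strap below the lever (origin: centre of its underside, z up). The lever moves it down 5 mm; raised it clears the cup's lid by 4 mm.
- cup_center (a point): Centre (half-way up) of the loose white lidded filter cup, 72 mm diameter, 70 mm tall, standing in the nest on the plate (underside at z = 16 mm, lid top at 86 mm). To be left standing there.
- reagent: Brown reagent bottle with black cap, 56 mm diameter, 125 mm tall, loose, origin under its centre. Leave alone.
- sample: White plastic sample bottle, 54 mm diameter, 115 mm tall, loose, origin under its centre. Leave alone.
- beaker: Clear plastic beaker, 70 mm diameter at the rim, 90 mm tall, loose, origin under its centre. Leave alone.
- pot: Low white pot with grey lid, 66 mm diameter, 60 mm tall, loose, origin under its centre. Leave alone.
Things that resemble listed ones, but are neither listed nor needed, are in the scene too. Leave any brown or orange look-alike of the part that bears cup_center alone.

How it is judged:
By the outcome, as a careful person would: the job done as asked, in the order asked, and still so for the second after the job is handed in, with the robot touching nothing.
It also fails if it takes over 51 s, if anything falls off the work surface, if the arm or the gripper's body presses on something with over 40 N, if the wrist force passes 120 N, or if a joint passes its speed limit or range.

## Working session

There is one attempt and no reset: what is moved stays moved. The work goes in short steps, Python scripts to look and compute and a tool call to move; the robot and the scene stay as the last step left them, time stands still between calls to the robot, and variables do not carry over. Pictures are saved under pics/ and viewed, at most 10 in all, crops included, and the job is handed in when it is done.

Besides the shell and the picture viewer there is one more tool, called after "Call:" by a JSON object that holds its "api" and its "payload", one argument or row to a line. play_rows: Moves the arm, as the interface text tells. Its arguments: {"type":"object","properties":{"steps":{"type":"array","items":{"type":"object","properties":{"xyz":{"type":"array","items":{"type":"number"}},"twist":{"type":"array","items":{"type":"number"}},"grip":{"type":"number"}}}}},"required":["steps"]}

```bash
mkdir -p pics; ls
cat > h.py <<'E'
import numpy as np,cv2
from cell import bot
def ray(s,u,v):
    K=s['K'];p=np.array([(u-K[0][2])/K[0][0],(v-K[1][2])/K[1][1]])
    q=p.copy()
    for _ in range(20): q=p/(1+s['k1']*(q@q))
    d=np.array([q[0],q[1],1.]);R=np.array(s['R']);t=np.array(s['t'])
    return -R.T@t, R.T@d
def onz(s,u,v,z):
    c,d=ray(s,u,v); return c+d*(z-c[2])/d[2]
def proj(s,X):
    x=np.array(s['R'])@np.array(X)+np.array(s['t']);p=x[:2]/x[2];p=p*(1+s['k1']*(p@p))
    return p*[s['K'][0][0],s['K'][1][1]]+[s['K'][0][2],s['K'][1][2]]
E
python3 - <<'E'
from h import *
import pickle
for n in("scene","top"):
    s=bot.snapshot(n);pickle.dump(s,open(n+'.pkl','wb'))
    cv2.imwrite(f'pics/{n}0.png',cv2.resize(s['frame'][:,:,::-1],None,fx=1.4,fy=1.4))
    print(n,-np.array(s['R']).T@s['t'],s['k1'])
print(bot.state(),bot.hold_point_z)
E
```

```text
pics
scene [1201.9584331  -180.16525738  697.69390382] -0.06918631127241635
top [ 429.48560024   28.39120467 1099.69837657] -0.09716598616051492
{'clock': 0.1, 'q': array([ 1.0810145 ,  0.46833465, -0.01161719,  1.60350282,  0.00597804,
        1.07139361, -0.05632477]), 'joint_vel': array([ 0.00028209, -0.00106217,  0.00153111, -0.00266341,  0.00058542,
        0.00078   ,  0.00056103]), 'joint_torque': array([ 6.54513133e-04, -5.33513045e+01,  2.14675034e-02, -2.51962727e+01,
        1.15063388e-02,  4.36391609e-03, -2.76560769e-05]), 'tcp_pos': array([ 280.57082695, -585.75081244,  210.21593787]), 'tool_rot': array([-7.70784389e-04,  9.75161174e-01,  2.21495015e-01, -2.21062160e-04]), 'wrist_force': array([ 0.56852365, -0.88593724, -0.24042647]), 'ft_torque': array([0.00553546, 0.00165122, 0.01082586]), 'grip_force': 0.0, 'finger_gap': 85.63171152751728} 18.700000000000003
```

View pics/scene0.png

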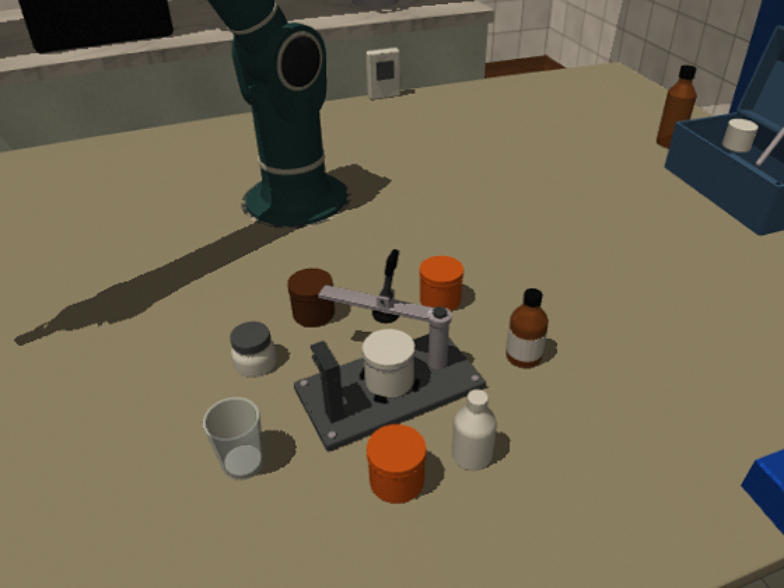

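View pics/top0.png

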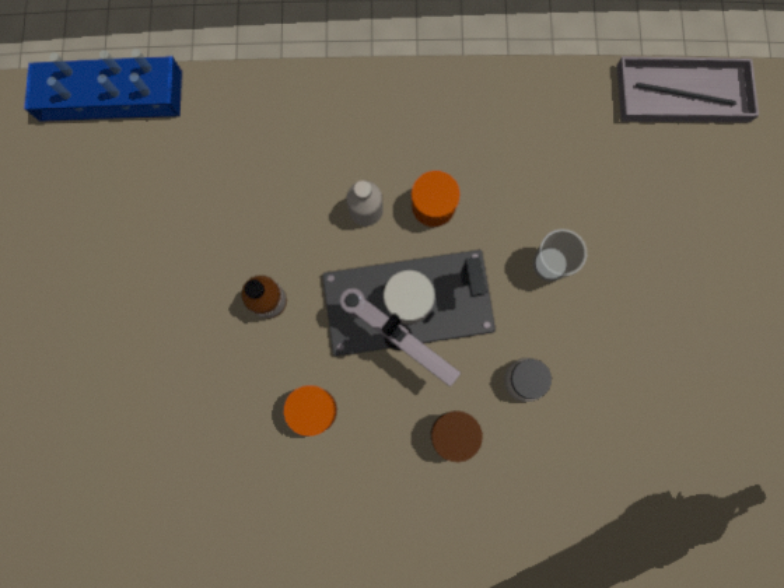

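The top view (1.4x) shows the pivot post at (352,300), strap end at (452,376), lever at (395,327), cup lid at (409,296) and fork at (475,277). The brown pot at (457,436), the grey-lidded pot at (530,380) and the beaker at (562,255) stand nearby.

Run:
```python
from h import *
import pickle
s=pickle.load(open('top.pkl','rb'));c=pickle.load(open('scene.pkl','rb'))
P=lambda u,v,z:onz(s,u/1.4,v/1.4,z)
piv=P(352,300,114);end=P(453,376,112);print('piv',piv,'end',end,np.hypot(*(end-piv)[:2]))
for n,u,v,z in[('plTL',331,278,17),('plTR',475,257,17),('plBR',487,325,17),('plBL',340,346,17),('cup',409,296,86),('brown',457,436,60),('greypot',530,380,60),('beakerrim',562,254,90),('orangeL',310,410,70),('orangeT',436,195,70),('sample',362,189,115),('reag',256,289,125)]:print(n,P(u,v,z).round())
b=(np.array([P(331,278,17),P(475,257,17),P(487,325,17),P(340,346,17)])).mean(0);print('centre',b)
# scene check of pivot
C=lambda u,v,z:onz(c,u/1.4,v/1.4,z)
print(C(439,314,116),C(322,291,112),C(388,343,86))
# masks: lid/strap
f=s['frame'];hsv=cv2.cvtColor(f,cv2.COLOR_RGB2HSV)
for (u,v) in [(440,365),(425,355),(410,290),(365,310)]: print(f[int(v/1.4),int(u/1.4)])
```

```text
piv [574.13797889  91.80794331 114.        ] end [467.22377019 -46.11545096 112.        ] 174.5093427574626
plTL [623. 130.  17.]
plTR [653. -92.  17.]
plBR [ 547. -107.   17.]
plBL [518. 117.  17.]
cup [583.  12.  86.]
brown [383. -54.  60.]
greypot [ 462. -161.   60.]
beakerrim [ 641. -209.   90.]
orangeL [423. 155.  70.]
orangeT [736. -31.  70.]
sample [733.  77. 115.]
reag [590. 224. 125.]
centre [585.29831271  12.09477068  17.        ]
[578.98399026  90.52198525 116.        ] [468.41163838 -48.60353182 112.        ] [579.79578058  15.08772106  86.        ]
[147 137 143]
[146 135 139]
[171 170 158]
[134 124 128]
```

```bash
cat >> h.py <<'E'
from scipy.spatial.transform import Rotation as Ro
piv=np.array([574.,91.5]);psi=0.134
yh=np.array([-np.sin(psi),np.cos(psi)]);xh=np.array([np.cos(psi),np.sin(psi)])
def down(yaw): # tool z down, tool x at yaw
    x=np.array([np.cos(yaw),np.sin(yaw),0]);z=np.array([0,0,-1.]);return Ro.from_matrix(np.c_[x,np.cross(z,x),z])
def start():
    s=bot.state();q=s['tool_rot'];return np.array(s['tcp_pos']),Ro.from_quat([q[1],q[2],q[3],q[0]])
def rows(p,R,targets):
    "targets: (pos,yaw,n rows) -> print rows in tool axes"
    for T,yaw,n in targets:
        T=np.array(T,float);Rt=down(yaw);w=(R.inv()*Rt).as_rotvec()/n;d=(T-p)/n
        for i in range(n):
            print(R.inv().apply(d/10).round(2).tolist(),w.round(3).tolist());R=R*Ro.from_rotvec(w)
        p=T;R=Rt
    print('end',p)
def strap_tcp(th,off,r=140,z=97): # TCP pose pushing outer edge, off=distance edge->TCP
    d=-np.cos(th)*yh-np.sin(th)*xh;n=np.sin(th)*yh-np.cos(th)*xh
    P=piv+r*d+(12+off)*n;return [*P,z],psi-th+np.pi/2
E
python3 - <<'E'
from h import *
p,R=start();print(bot.snapshot('wrist')['tool_from_camera'])
T,yaw=strap_tcp(.795,45,z=210);print(T,yaw)
rows(p,R,[(T,yaw,15)])
E
```

```text
[[-1.45297449e-03 -9.58102551e-01 -2.86421701e-01  7.33321822e+01]
 [ 9.99998944e-01 -1.39123577e-03 -4.19054884e-04 -4.98110628e-01]
 [ 3.01743732e-06 -2.86422007e-01  9.58103561e-01 -1.64034528e+02]
 [ 0.00000000e+00  0.00000000e+00  0.00000000e+00  1.00000000e+00]]
[np.float64(443.0584977220836), np.float64(15.97965187313801), 210] 0.9097963267948965
[2.71, -3.15, 0.01] [-0.0, -0.0, -0.031]
[2.81, -3.06, 0.01] [-0.0, -0.0, -0.031]
[2.9, -2.98, 0.01] [-0.0, -0.0, -0.031]
[2.99, -2.89, 0.01] [-0.0, -0.0, -0.031]
[3.08, -2.79, 0.0] [-0.0, -0.0, -0.031]
[3.16, -2.7, 0.0] [-0.0, -0.0, -0.031]
[3.24, -2.6, 0.0] [-0.0, -0.0, -0.031]
[3.32, -2.5, 0.0] [-0.0, -0.0, -0.031]
[3.4, -2.39, 0.0] [-0.0, -0.0, -0.031]
[3.47, -2.29, 0.0] [-0.0, -0.0, -0.031]
[3.54, -2.18, 0.0] [-0.0, -0.0, -0.031]
[3.6, -2.07, 0.0] [-0.0, -0.0, -0.031]
[3.67, -1.96, 0.0] [-0.0, -0.0, -0.031]
[3.73, -1.84, 0.0] [-0.0, -0.0, -0.031]
[3.78, -1.73, 0.0] [-0.0, -0.0, -0.031]
end [443.05849772  15.97965187 210.        ]
```

Call:
{"api": "play_rows", "payload": {
  "steps": [
    {"xyz": [2.7,-3.15,0],"twist": [0,0,-0.031],"grip": 0},
    {"xyz": [2.8,-3.05,0],"twist": [0,0,-0.031],"grip": 0},
    {"xyz": [2.9,-3.0,0],"twist": [0,0,-0.031],"grip": 0},
    {"xyz": [3.0,-2.9,0],"twist": [0,0,-0.031],"grip": 0},
    {"xyz": [3.1,-2.8,0],"twist": [0,0,-0.031],"grip": 0}
  ]
}}

```text
clock: 0.78
tcp_pos: [335.0, -383.8, 210.9]
tool_rot: [-0.0, 0.955, 0.297, -0.0]
wrist_force: [0.9, 0.6, -0.2]
finger_gap: 0.1
grip_force: 0.0
```

Call:
{"api": "play_rows", "payload": {
  "steps": [
    {"xyz": [3.15,-2.7,0],"twist": [0,0,-0.031],"grip": 0},
    {"xyz": [3.25,-2.6,0],"twist": [0,0,-0.031],"grip": 0},
    {"xyz": [3.3,-2.5,0],"twist": [0,0,-0.031],"grip": 0},
    {"xyz": [3.4,-2.4,0],"twist": [0,0,-0.031],"grip": 0},
    {"xyz": [3.45,-2.3,0],"twist": [0,0,-0.031],"grip": 0}
  ]
}}

```text
clock: 1.4
tcp_pos: [388.4, -183.3, 211.1]
tool_rot: [0.0, 0.929, 0.37, -0.0]
wrist_force: [0.8, -0.7, 0.2]
finger_gap: 0.1
grip_force: 0.0
```

Call:
{"api": "play_rows", "payload": {
  "steps": [
    {"xyz": [3.55,-2.2,0],"twist": [0,0,-0.031],"grip": 0},
    {"xyz": [3.6,-2.1,0],"twist": [0,0,-0.031],"grip": 0},
    {"xyz": [3.65,-1.95,0],"twist": [0,0,-0.031],"grip": 0},
    {"xyz": [3.75,-1.85,0],"twist": [0,0,-0.031],"grip": 0},
    {"xyz": [3.8,-1.75,0],"twist": [0,0,-0.031],"grip": 0}
  ]
}}

```text
clock: 2.02
tcp_pos: [441.9, 18.1, 211.1]
tool_rot: [0.0, 0.898, 0.441, 0.0]
wrist_force: [0.9, -0.4, -0.7]
finger_gap: 0.3
grip_force: 0.0
```

Run:
```python
from h import *
p,R=start();print(p,R.as_matrix().round(3),bot.state()['finger_gap'])
W=bot.snapshot('wrist');M=np.eye(4);M[:3,:3]=R.as_matrix();M[:3,3]=p
M=M@W['tool_from_camera'];W['R']=M[:3,:3].T;W['t']=-M[:3,:3].T@M[:3,3]
import pickle;pickle.dump(W,open('w.pkl','wb'))
cv2.imwrite('pics/w1.png',W['frame'][:,:,::-1])
for n,X in [('piv',[*piv,116]),('push',[*strap_tcp(.795,0)[0][:2],112]),('tip',[*p[:2],p[2]])]:print(n,proj(W,X))
```

```text
[441.90013585  18.07230387 211.09517087] [[ 0.612  0.791  0.   ]
 [ 0.791 -0.612 -0.   ]
 [-0.     0.    -1.   ]] 0.2677746046795879
piv [3.67155914e+02 1.19313983e-01]
push [338.4431544  205.42696632]
tip [276.07478676 258.55228058]
```

View pics/w1.png

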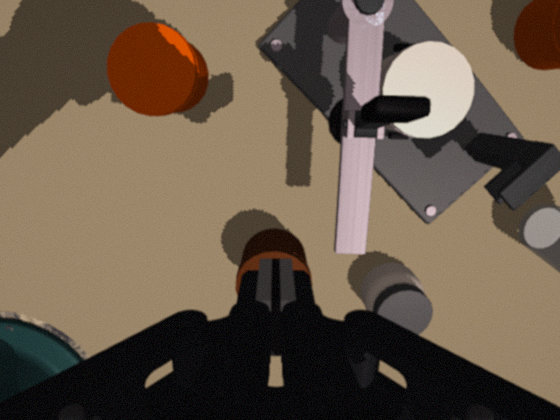

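The strap's outer edge sits at about (340,205), where predicted (338,205). The fingers are clear of it, so I can descend and push round.

Run:
```python
from h import *
p,R=start();yaw=psi-.795+np.pi/2
t=[([*p[:2],97],yaw,3),(*strap_tcp(.795,18),2)]
N=10
t+=[(*strap_tcp(.795*(1-i/N),14.5),1) for i in range(1,N+1)]
rows(p,R,t)
```

```text
[-0.02, 0.0, 3.82] [-0.0, -0.001, 0.003]
[-0.01, 0.0, 3.82] [-0.0, -0.001, 0.003]
[-0.01, 0.0, 3.82] [-0.0, -0.001, 0.003]
[-0.32, 1.59, 0.0] [0.0, 0.0, 0.0]
[-0.32, 1.59, 0.0] [0.0, 0.0, 0.0]
[-0.17, 1.47, 0.0] [0.0, 0.0, -0.08]
[-0.17, 1.12, 0.0] [0.0, 0.0, -0.079]
[-0.17, 1.12, 0.0] [0.0, 0.0, -0.08]
[-0.17, 1.12, 0.0] [0.0, 0.0, -0.08]
[-0.17, 1.12, 0.0] [0.0, 0.0, -0.079]
[-0.17, 1.12, 0.0] [0.0, 0.0, -0.08]
[-0.17, 1.12, 0.0] [0.0, 0.0, -0.079]
[-0.17, 1.12, 0.0] [0.0, 0.0, -0.08]
[-0.17, 1.12, 0.0] [0.0, 0.0, -0.079]
[-0.17, 1.12, 0.0] [0.0, 0.0, -0.079]
end [566.44146917 -50.78534222  97.        ]
```

Call:
{"api": "play_rows", "payload": {
  "steps": [
    {"xyz": [0,0,3.8],"twist": [0,0,0],"grip": 0},
    {"xyz": [0,0,3.8],"twist": [0,0,0],"grip": 0},
    {"xyz": [0,0,3.8],"twist": [0,0,0],"grip": 0},
    {"xyz": [-0.32,1.6,0],"twist": [0,0,0],"grip": 0},
    {"xyz": [-0.32,1.6,0],"twist": [0,0,0],"grip": 0}
  ]
}}

```text
clock: 2.7
tcp_pos: [465.0, -8.9, 98.2]
tool_rot: [0.0, 0.898, 0.44, 0.001]
wrist_force: [0.7, 0.0, 0.6]
finger_gap: -0.5
grip_force: 0.0
```

Call:
{"api": "play_rows", "payload": {
  "steps": [
    {"xyz": [-0.17,1.45,0],"twist": [0,0,-0.08],"grip": 0},
    {"xyz": [-0.17,1.12,0],"twist": [0,0,-0.08],"grip": 0},
    {"xyz": [-0.17,1.12,0],"twist": [0,0,-0.08],"grip": 0},
    {"xyz": [-0.17,1.12,0],"twist": [0,0,-0.08],"grip": 0}
  ]
}}

```text
clock: 3.2
tcp_pos: [503.0, -40.5, 99.2]
tool_rot: [0.002, 0.816, 0.578, 0.001]
wrist_force: [-0.1, -0.0, -0.4]
finger_gap: 0.1
grip_force: 0.0
```

Run:
```python
from h import *
p,R=start();print(p,bot.state()['wrist_force'])
s=bot.snapshot('top');a=cv2.resize(s['frame'][170:300,210:370,::-1],None,fx=4,fy=4);s2=bot.snapshot('scene')['frame'][150:310,180:360,::-1]
b=cv2.resize(s2,(585,520));cv2.imwrite('pics/m1.png',cv2.resize(np.hstack([a,b]),(800,340)))
```

```text
[503.01399845 -40.5419006   99.18579981] [-0.14941728 -0.01436892 -0.42034837]
```

View pics/m1.png

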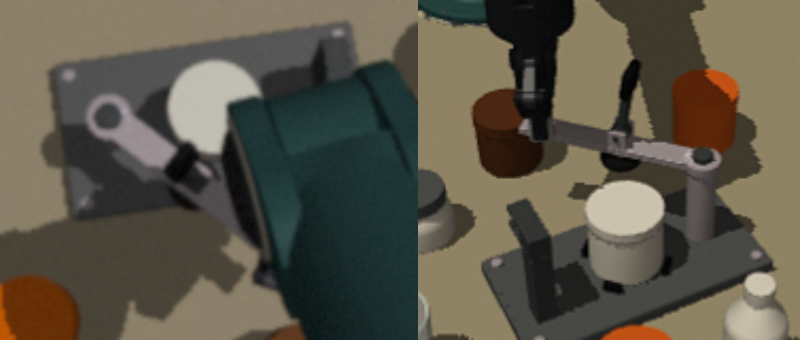

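Run:
```python
from h import *
p,R=start();s=bot.snapshot('scene')
f=lambda X:((proj(s,X)-[180,150])*[2.12,2.125]+[418,0]).round()
print('tcp',f(p));th=.795
for th in(.795,.475):
  for r in(80,140,180):
    d=-np.cos(th)*yh-np.sin(th)*xh;print(th,r,f([*(piv+r*d),108]))
W=bot.snapshot('wrist');cv2.imwrite('pics/w2.png',W['frame'][:,:,::-1])
```

```text
tcp [542. 154.]
0.795 80 [618. 144.]
0.795 140 [559. 132.]
0.795 180 [521. 124.]
0.475 80 [613. 161.]
0.475 140 [548. 162.]
0.475 180 [505. 162.]
```

View pics/w2.png

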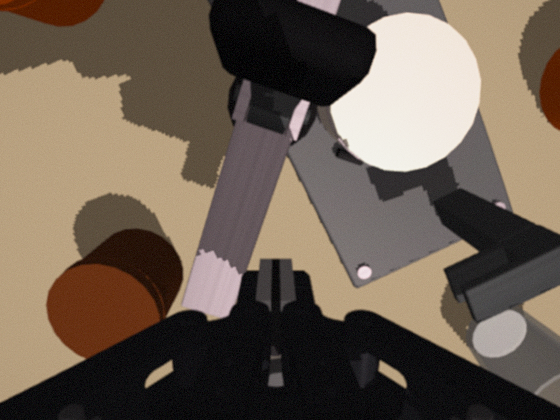

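Run:
```python
from h import *
W=bot.snapshot('wrist');M=np.array(W['tool_from_camera']);W['R']=M[:3,:3].T;W['t']=-M[:3,:3].T@M[:3,3]
for x in(-11,0,11):
  for z in(0,-13,-20,-30):print(x,z,proj(W,[x,0,z]).round(),proj(W,[x,14.5,z]).round())
s=bot.snapshot('scene');p,R=start()
for z in (0,10,15,20):print(z,((proj(s,p+[0,0,z])-[180,150])*[2.12,2.125]+[418,0]).round())
cv2.imwrite('pics/s3.png',cv2.resize(s['frame'][180:250,200:320,::-1],None,fx=6,fy=6,interpolation=cv2.INTER_CUBIC))
for z in (0,10,15,20):print(z,((proj(s,p+[0,0,z])-[200,180])*6).round())
```

```text
-11 0 [276. 279.] [305. 279.]
-11 -13 [276. 292.] [307. 292.]
-11 -20 [276. 300.] [308. 299.]
-11 -30 [276. 312.] [310. 312.]
0 0 [276. 259.] [305. 259.]
0 -13 [276. 270.] [307. 270.]
0 -20 [276. 277.] [309. 277.]
0 -30 [276. 289.] [311. 288.]
11 0 [276. 238.] [306. 238.]
11 -13 [276. 248.] [308. 248.]
11 -20 [276. 254.] [309. 254.]
11 -30 [276. 264.] [312. 264.]
0 [544. 152.]
10 [543. 144.]
15 [542. 140.]
20 [542. 136.]
0 [235. 250.]
10 [233. 228.]
15 [232. 216.]
20 [231. 204.]
```

View pics/s3.png

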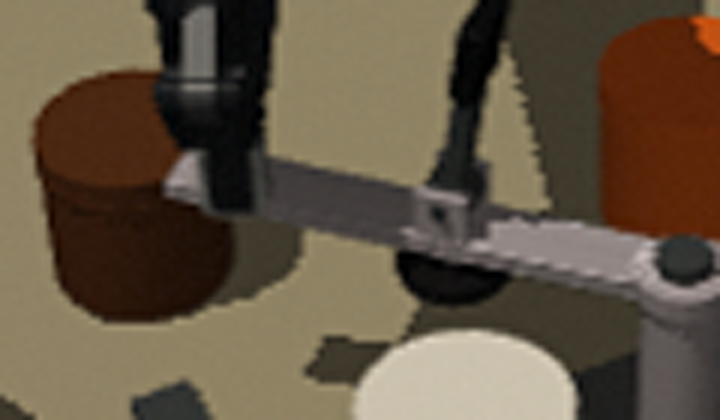

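The fingers skimmed over the strap without moving it. Their real end sits about 17 mm behind the TCP, since the finger bottom is at y=212 where the TCP projects to 250. I'll go back over the strap and descend lower.

Run:
```python
from h import *
p,R=start();print(p);yaw=psi-.475+np.pi/2
T,y0=strap_tcp(.795,30,z=129)
rows(p,R,[([*p[:2],129],yaw,1),(T,y0,4),([*T[:2],79],y0,2)])
rows(np.array([*T[:2],79]),down(y0),[(*strap_tcp(.795,18,z=79),1)])
```

```text
[500.74627575 -38.80524494  97.72388064]
[-0.0, 0.0, -3.13] [0.001, 0.0, 0.001]
[0.69, -1.46, 0.0] [0.0, 0.0, 0.08]
[0.57, -1.51, 0.0] [0.0, 0.0, 0.08]
[0.45, -1.55, 0.0] [0.0, 0.0, 0.08]
[0.32, -1.58, 0.0] [0.0, 0.0, 0.08]
[0.0, 0.0, 2.5] [0.0, 0.0, 0.0]
[0.0, 0.0, 2.5] [0.0, 0.0, 0.0]
end [454.89917852   6.77105381  79.        ]
[-0.0, 1.2, 0.0] [0.0, 0.0, 0.0]
end [464.37172316  -0.59582464  79.        ]
```

Call:
{"api": "play_rows", "payload": {
  "steps": [
    {"xyz": [0,0,-3.1],"twist": [0,0,0],"grip": 0},
    {"xyz": [0.7,-1.5,0],"twist": [0,0,0.08],"grip": 0},
    {"xyz": [0.6,-1.5,0],"twist": [0,0,0.08],"grip": 0},
    {"xyz": [0.45,-1.55,0],"twist": [0,0,0.08],"grip": 0},
    {"xyz": [0.3,-1.6,0],"twist": [0,0,0.08],"grip": 0}
  ]
}}

```text
clock: 4.12
tcp_pos: [453.8, 7.8, 128.4]
tool_rot: [0.0, 0.899, 0.439, 0.0]
wrist_force: [-0.9, -0.1, -0.8]
finger_gap: 0.2
grip_force: 0.0
```

Call:
{"api": "play_rows", "payload": {
  "steps": [
    {"xyz": [0,0,2.5],"twist": [0,0,0],"grip": 0},
    {"xyz": [0,0,2.5],"twist": [0,0,0],"grip": 0},
    {"xyz": [0,0,0],"twist": [0,0,0],"grip": 0}
  ]
}}

```text
clock: 4.5
tcp_pos: [452.8, 7.5, 77.2]
tool_rot: [-0.001, 0.898, 0.44, -0.002]
wrist_force: [-0.0, 0.3, -0.3]
finger_gap: -0.3
grip_force: 0.0
```

Run:
```python
from h import *
p,R=start();s=bot.snapshot('scene');print(p,R.as_matrix()[:,0])
cv2.imwrite('pics/s4.png',cv2.resize(s['frame'][170:250,200:320,::-1],None,fx=6,fy=6,interpolation=cv2.INTER_CUBIC))
for z in (0,10,15,20,30):print(z,((proj(s,p+[0,0,z])-[200,170])*6).round())
N=10;y0=psi-.795+np.pi/2
T=strap_tcp(.795,18,z=80)
rows(p,R,[(*T,1)]+[(*strap_tcp(.795*(1-i/N),14.5,z=80),1) for i in range(1,N+1)])
```

```text
[452.79373512   7.48318805  77.15503696] [ 0.61208616  0.79078832 -0.00209101]
0 [330. 244.]
10 [329. 222.]
15 [328. 211.]
20 [327. 200.]
30 [326. 178.]
[0.07, 1.41, -0.29] [-0.003, 0.002, 0.002]
[-0.17, 1.47, 0.0] [0.0, 0.0, -0.08]
[-0.17, 1.12, 0.0] [0.0, 0.0, -0.079]
[-0.17, 1.12, 0.0] [0.0, 0.0, -0.08]
[-0.17, 1.12, 0.0] [0.0, 0.0, -0.08]
[-0.17, 1.12, 0.0] [0.0, 0.0, -0.079]
[-0.17, 1.12, 0.0] [0.0, 0.0, -0.08]
[-0.17, 1.12, 0.0] [0.0, 0.0, -0.079]
[-0.17, 1.12, 0.0] [0.0, 0.0, -0.08]
[-0.17, 1.12, 0.0] [0.0, 0.0, -0.079]
[-0.17, 1.12, 0.0] [0.0, 0.0, -0.079]
end [566.44146917 -50.78534222  80.        ]
```

View pics/s4.png

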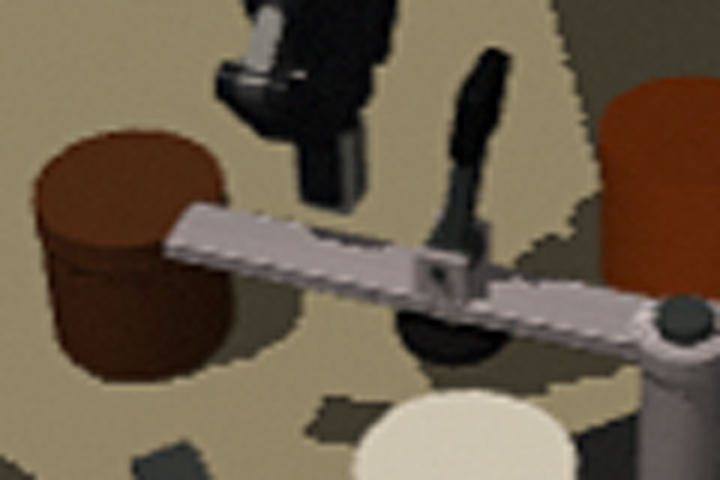

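The finger bottom (y≈210) is now at z≈94–97, outside the strap and below its top. Pushing.

Call:
{"api": "play_rows", "payload": {
  "steps": [
    {"xyz": [0,1.3,-0.2],"twist": [0,0,0],"grip": 0},
    {"xyz": [-0.17,1.45,0],"twist": [0,0,-0.08],"grip": 0},
    {"xyz": [-0.17,1.12,0],"twist": [0,0,-0.08],"grip": 0},
    {"xyz": [-0.17,1.12,0],"twist": [0,0,-0.08],"grip": 0}
  ]
}}

```text
clock: 5.05
tcp_pos: [493.9, -25.6, 81.4]
tool_rot: [0.0, 0.838, 0.545, 0.001]
wrist_force: [-2.3, 2.6, 2.3]
finger_gap: -0.0
grip_force: 1.4
```

Run:
```python
from h import *
p,R=start();s=bot.snapshot('scene');print(p,bot.state()['wrist_force'])
cv2.imwrite('pics/s5.png',cv2.resize(s['frame'][170:290,200:360,::-1],None,fx=5,fy=5,interpolation=cv2.INTER_CUBIC))
```

```text
[493.8779806  -25.63794534  81.41206772] [0.19325449 1.59398816 1.1689268 ]
```

View pics/s5.png

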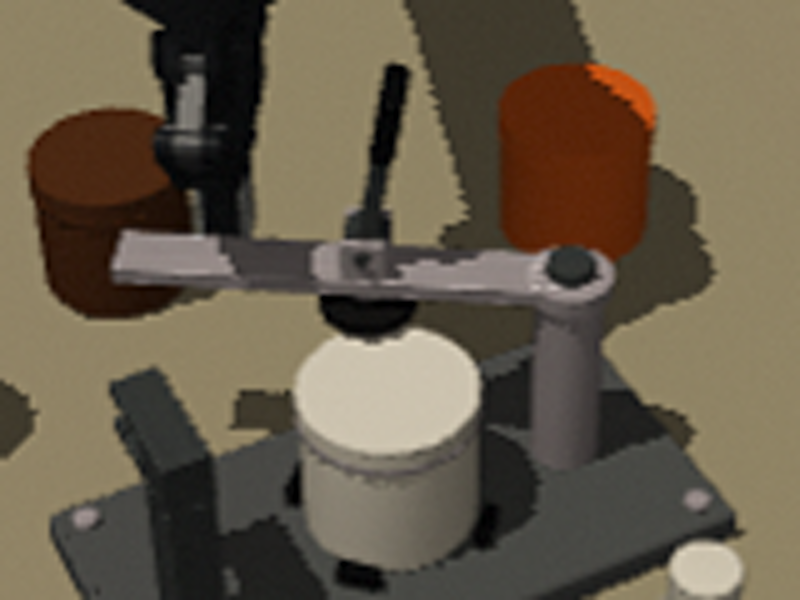

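The strap is swinging with the finger (end at (120,255), finger behind it at (220,220)). The cup is untouched, so I continue.

Call:
{"api": "play_rows", "payload": {
  "steps": [
    {"xyz": [-0.17,1.12,0],"twist": [0,0,-0.08],"grip": 0},
    {"xyz": [-0.17,1.12,0],"twist": [0,0,-0.08],"grip": 0},
    {"xyz": [-0.17,1.12,0],"twist": [0,0,-0.08],"grip": 0},
    {"xyz": [-0.17,1.12,0],"twist": [0,0,-0.08],"grip": 0}
  ]
}}

```text
clock: 5.6
tcp_pos: [533.8, -45.5, 81.2]
tool_rot: [0.0, 0.741, 0.671, 0.0]
wrist_force: [-3.5, 1.9, 3.3]
finger_gap: 0.2
grip_force: 1.6
```

Run:
```python
from h import *
p,R=start();x=R.as_matrix()[:,0];th=psi+np.pi/2-np.arctan2(x[1],x[0]);v=p[:2]-piv
print(p,bot.state()['wrist_force'],'th',th,'r',v@(-np.cos(th)*yh-np.sin(th)*xh),'off',v@(np.sin(th)*yh-np.cos(th)*xh)-12)
rows(p,R,[(*strap_tcp(th*(1-i/3),14.5,z=81),1) for i in (1,2,3)])
```

```text
[533.83652849 -45.46564721  81.2363607 ] [-3.53514071  1.87121478  3.32139156] th 0.2324198732230236 r 140.2493308717154 off 14.510717644606903
[-0.14, 1.09, 0.02] [0.001, 0.0, -0.077]
[-0.16, 1.09, 0.0] [0.0, 0.0, -0.077]
[-0.16, 1.09, 0.0] [0.0, 0.0, -0.077]
end [566.44146917 -50.78534222  81.        ]
```

Call:
{"api": "play_rows", "payload": {
  "steps": [
    {"xyz": [-0.15,1.1,0],"twist": [0,0,-0.077],"grip": 0},
    {"xyz": [-0.16,1.1,0],"twist": [0,0,-0.077],"grip": 0},
    {"xyz": [-0.15,0.8,0],"twist": [0,0,-0.077],"grip": 0},
    {"xyz": [0,0.1,0],"twist": [0,0,0],"grip": 0}
  ]
}}

```text
clock: 6.1
tcp_pos: [564.8, -51.2, 80.9]
tool_rot: [0.001, 0.66, 0.751, 0.0]
wrist_force: [-0.9, -0.7, 1.8]
finger_gap: 0.2
grip_force: 0.8
```

Call:
{"api": "play_rows", "payload": {
  "steps": [
    {"xyz": [0,0.2,0],"twist": [0,0,0],"grip": 0},
    {"xyz": [0,0.2,0],"twist": [0,0,0],"grip": 0}
  ]
}}

```text
clock: 6.35
tcp_pos: [567.8, -50.6, 80.4]
tool_rot: [0.0, 0.66, 0.752, -0.001]
wrist_force: [-2.7, -1.5, 3.5]
finger_gap: 0.2
grip_force: 1.6
```

Call:
{"api": "play_rows", "payload": {
  "steps": [
    {"xyz": [0,0.2,0],"twist": [0,0,0],"grip": 0},
    {"xyz": [0,0.2,0],"twist": [0,0,0],"grip": 0}
  ]
}}

```text
clock: 6.6
tcp_pos: [568.9, -50.1, 79.6]
tool_rot: [-0.002, 0.659, 0.752, -0.003]
wrist_force: [-12.7, -3.8, 11.5]
finger_gap: -0.2
grip_force: 6.4
```

Call:
{"api": "play_rows", "payload": {
  "steps": [
    {"xyz": [0,0.2,0],"twist": [0,0,0],"grip": 0},
    {"xyz": [0,0.1,0],"twist": [0,0,0],"grip": 0}
  ]
}}

```text
clock: 6.85
tcp_pos: [569.0, -50.1, 79.4]
tool_rot: [-0.004, 0.659, 0.752, -0.005]
wrist_force: [-18.8, -3.1, 15.5]
finger_gap: -0.1
grip_force: 9.9
```

Run:
```python
from h import *
p,R=start();s=bot.snapshot('scene');print(p,bot.state()['wrist_force'])
a=cv2.resize(s['frame'][190:310,200:360,::-1],None,fx=5,fy=5,interpolation=cv2.INTER_CUBIC);cv2.imwrite('pics/s6.png',a)
f=lambda X:((proj(s,X)-[200,190])*5).round()
for th in(0,.05):
  d=-np.cos(th)*yh-np.sin(th)*xh
  for r in (0,180):print(th,r,f([*(piv+r*d),112]))
```

```text
[568.97938123 -50.10614811  79.36521067] [-16.67764335  -3.54261377  13.8716778 ]
0 0 [565. 171.]
0 180 [134. 321.]
0.05 0 [565. 171.]
0.05 180 [126. 305.]
```

View pics/s6.png

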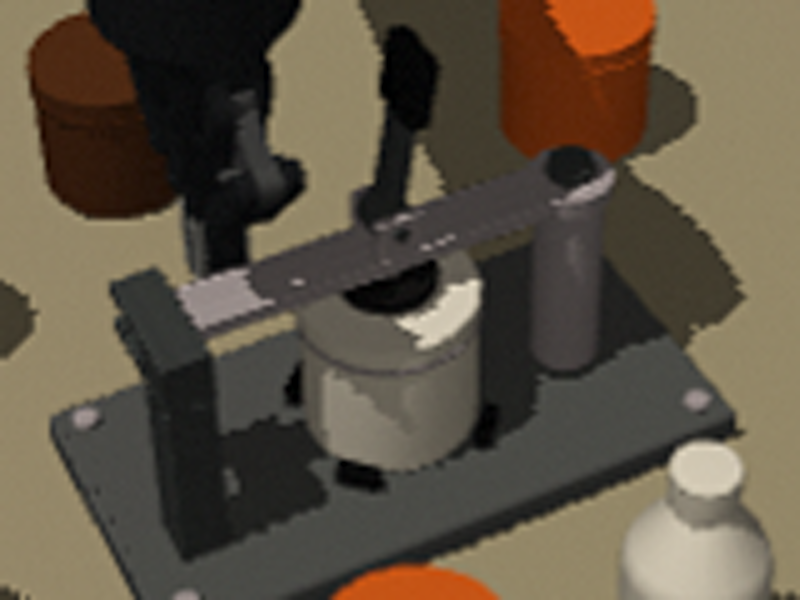

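The strap is in the fork: its end is inside the slot at about (190,305), it has stopped moving, and the force rose to 19 N. The cup is upright. Next I back off and go behind the lever.

```bash
cat >> h.py <<'E'
def L(Fr,Fz,hw=9,tip=17): return [*(piv-(Fr-hw)*yh),Fz-tip]
E
python3 - <<'E'
from h import *
p,R=start();Y=psi+np.pi/2
b=p.copy();b[:2]-=40*xh
u=b.copy();u[2]=235;A=L(38,176);H=A.copy();H[2]=235
rows(p,R,[(b,Y,2),(u,Y,3),(H,Y,4),(A,Y,2)])
ph=np.array([.62,.8,1.,1.2,1.35,1.5]);F=[(75,176)]+[(80+60*np.sin(a)-6*np.cos(a),124+60*np.cos(a)+6*np.sin(a)) for a in ph]+[(140,128)]
print(np.round(F))
rows(np.array(A),down(Y),[(L(*F[0]),Y,2),(L(*F[1]),Y,2)]+[(L(*f),Y,1) for f in F[2:]])
E
```

```text
[-0.01, -2.0, 0.03] [-0.007, 0.001, -0.002]
[-0.0, -2.0, 0.01] [-0.007, 0.001, -0.002]
[0.0, 0.0, -5.19] [0.0, 0.0, 0.0]
[0.0, 0.0, -5.19] [0.0, 0.0, 0.0]
[0.0, 0.0, -5.19] [0.0, 0.0, 0.0]
[2.77, 1.6, 0.0] [0.0, 0.0, 0.0]
[2.77, 1.6, 0.0] [0.0, 0.0, 0.0]
[2.77, 1.6, 0.0] [0.0, 0.0, 0.0]
[2.77, 1.6, 0.0] [0.0, 0.0, 0.0]
[0.0, 0.0, 3.8] [0.0, 0.0, 0.0]
[0.0, 0.0, 3.8] [0.0, 0.0, 0.0]
end [577.87438093  62.75997264 159.        ]
[[ 75. 176.]
 [110. 176.]
 [119. 170.]
 [127. 161.]
 [134. 151.]
 [137. 143.]
 [139. 134.]
 [140. 128.]]
[-1.85, -0.0, 0.0] [0.0, 0.0, 0.0]
[-1.85, -0.0, 0.0] [0.0, 0.0, 0.0]
[-1.75, 0.0, -0.02] [0.0, 0.0, 0.0]
[-1.75, 0.0, -0.02] [0.0, 0.0, 0.0]
[-0.89, -0.0, 0.62] [0.0, 0.0, 0.0]
[-0.84, 0.0, 0.86] [0.0, 0.0, 0.0]
[-0.65, -0.0, 1.01] [0.0, 0.0, 0.0]
[-0.35, -0.0, 0.83] [0.0, 0.0, 0.0]
[-0.22, -0.0, 0.88] [0.0, 0.0, 0.0]
[-0.06, 0.0, 0.62] [0.0, 0.0, 0.0]
end [591.50151387 -38.32564081 111.        ]
```

Call:
{"api": "play_rows", "payload": {
  "steps": [
    {"xyz": [0,-2.3,0],"twist": [0,0,0],"grip": 0},
    {"xyz": [0,-2.3,0],"twist": [0,0,0],"grip": 0},
    {"xyz": [0,0,-5.2],"twist": [0,0,0],"grip": 0},
    {"xyz": [0,0,-5.2],"twist": [0,0,0],"grip": 0},
    {"xyz": [0,0,-5.2],"twist": [0,0,0],"grip": 0}
  ]
}}

```text
clock: 7.52
tcp_pos: [529.6, -54.2, 237.7]
tool_rot: [0.0, 0.659, 0.752, 0.001]
wrist_force: [1.2, -1.3, 0.2]
finger_gap: -0.3
grip_force: 0.0
```

Call:
{"api": "play_rows", "payload": {
  "steps": [
    {"xyz": [2.77,1.6,0],"twist": [0,0,0],"grip": 0},
    {"xyz": [2.77,1.6,0],"twist": [0,0,0],"grip": 0},
    {"xyz": [2.77,1.6,0],"twist": [0,0,0],"grip": 0},
    {"xyz": [2.77,1.6,0],"twist": [0,0,0],"grip": 0},
    {"xyz": [0,0,0],"twist": [0,0,0],"grip": 0}
  ]
}}

```text
clock: 8.15
tcp_pos: [578.5, 67.3, 236.1]
tool_rot: [-0.001, 0.657, 0.754, 0.001]
wrist_force: [-0.3, 0.2, -0.3]
finger_gap: 0.0
grip_force: 0.0
```

Run:
```python
from h import *
p,R=start();print(p);Y=psi+np.pi/2;rows(p,R,[(L(38,176),Y,2)])
s=bot.snapshot('top');f=s['frame'].astype(int);K=s
# strap check: light pixels near fork -> fit line
print(proj(s,[*(piv-150*yh),112]),proj(s,[*piv,112]))
g=(f.min(2)>105)&(f.max(2)-f.min(2)<22)
for r in(30,120,130,140,150):
    q=[]
    for e in np.arange(-25,26,1):
        u,v=proj(s,[*(piv-r*yh+e*xh),112]);q.append(int(g[int(round(v)),int(round(u))]))
    print(r,np.where(q)[0]-25)
```

```text
[578.51682251  67.27041572 236.05904064]
[-0.23, -0.07, 3.85] [0.001, -0.001, 0.001]
[-0.22, -0.06, 3.85] [0.001, -0.001, 0.001]
end [577.87438093  62.75997264 159.        ]
[327.68780145 203.34322733] [251.6533715  214.50188183]
30 []
120 []
130 []
140 [10 11 12 13]
150 [-12 -11 -10  -9  -8  -7  -6  -5  -4  -3  -2  -1   0   1   2   3   4   5
   6   7   8   9  10  11  12  13]
```

The top image shows the strap's lit end spanning -12..+13 mm about the home line, so it is home. Now the lever.

Call:
{"api": "play_rows", "payload": {
  "steps": [
    {"xyz": [-0.2,0,3.8],"twist": [0,0,0],"grip": 0},
    {"xyz": [-0.2,0,3.8],"twist": [0,0,0],"grip": 0},
    {"xyz": [-1.8,0,0],"twist": [0,0,0],"grip": 0},
    {"xyz": [-1.8,0,0],"twist": [0,0,0],"grip": 0}
  ]
}}

```text
clock: 8.7
tcp_pos: [583.0, 23.3, 160.8]
tool_rot: [-0.001, 0.659, 0.752, 0.0]
wrist_force: [-3.6, 5.7, -4.1]
finger_gap: -0.2
grip_force: 2.7
```

Call:
{"api": "play_rows", "payload": {
  "steps": [
    {"xyz": [-0.9,0,0],"twist": [0,0,0],"grip": 0},
    {"xyz": [-0.9,0,0],"twist": [0,0,0],"grip": 0},
    {"xyz": [-0.9,0,0],"twist": [0,0,0],"grip": 0},
    {"xyz": [-0.9,0,0],"twist": [0,0,0],"grip": 0}
  ]
}}

```text
clock: 9.2
tcp_pos: [589.4, -11.4, 162.0]
tool_rot: [0.001, 0.659, 0.752, 0.002]
wrist_force: [-1.3, 5.6, 0.0]
finger_gap: 0.2
grip_force: 2.0
```

Run:
```python
from h import *
p,R=start();print(p,bot.state()['wrist_force'],-(p[:2]-piv)@yh)
s=bot.snapshot('scene')
a=cv2.resize(s['frame'][160:280,200:360,::-1],None,fx=5,fy=5,interpolation=cv2.INTER_CUBIC);cv2.imwrite('pics/s7.png',a)
```

```text
[589.37050368 -11.42673331 161.97157039] [-1.2972562   5.62564035  0.00931179] 104.05752818221777
```

View pics/s7.png

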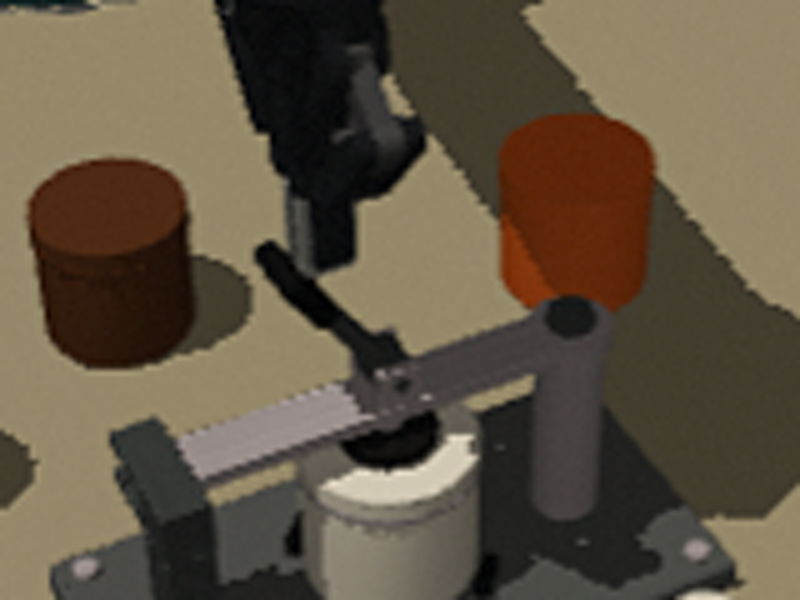

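The finger's lower front edge at (315,270) is pushing the thumb piece, and the lever has tilted past 40°. The strap is still in the fork. I continue along the arc and then down.

Call:
{"api": "play_rows", "payload": {
  "steps": [
    {"xyz": [-0.6,0,0.9],"twist": [0,0,0],"grip": 0},
    {"xyz": [-0.8,0,0.9],"twist": [0,0,0],"grip": 0},
    {"xyz": [-0.65,0,1.0],"twist": [0,0,0],"grip": 0},
    {"xyz": [-0.35,0,0.85],"twist": [0,0,0],"grip": 0}
  ]
}}

```text
clock: 9.75
tcp_pos: [593.8, -38.1, 125.4]
tool_rot: [0.003, 0.66, 0.752, 0.001]
wrist_force: [1.3, -1.4, 6.1]
finger_gap: 0.1
grip_force: 2.7
```

Call:
{"api": "play_rows", "payload": {
  "steps": [
    {"xyz": [-0.2,0,0.5],"twist": [0,0,0],"grip": 0},
    {"xyz": [0,0,0.4],"twist": [0,0,0],"grip": 0}
  ]
}}

```text
clock: 10.0
tcp_pos: [594.2, -40.6, 116.4]
tool_rot: [0.003, 0.66, 0.752, 0.001]
wrist_force: [1.0, -3.2, 7.5]
finger_gap: 0.2
grip_force: 3.2
```

Call:
{"api": "play_rows", "payload": {
  "steps": [
    {"xyz": [0,0,0.3],"twist": [0,0,0],"grip": 0},
    {"xyz": [0,0,0.2],"twist": [0,0,0],"grip": 0}
  ]
}}

```text
clock: 10.25
tcp_pos: [594.5, -41.3, 112.7]
tool_rot: [0.004, 0.66, 0.751, 0.0]
wrist_force: [-4.4, -3.6, 21.6]
finger_gap: -0.1
grip_force: 10.6
```

Call:
{"api": "play_rows", "payload": {
  "steps": [
    {"xyz": [0,0,0.3],"twist": [0,0,0],"grip": 0},
    {"xyz": [0,0,0.2],"twist": [0,0,0],"grip": 0}
  ]
}}

```text
clock: 10.5
tcp_pos: [594.9, -41.5, 111.8]
tool_rot: [0.005, 0.66, 0.751, -0.001]
wrist_force: [-14.2, -5.5, 49.6]
finger_gap: 0.1
grip_force: 24.9
```

Call:
{"api": "play_rows", "payload": {
  "steps": [
    {"xyz": [0,0,0.3],"twist": [0,0,0],"grip": 0},
    {"xyz": [0,0,0],"twist": [0,0,0],"grip": 0}
  ]
}}

```text
clock: 10.75
tcp_pos: [595.0, -41.5, 111.5]
tool_rot: [0.006, 0.66, 0.751, -0.001]
wrist_force: [-19.3, -5.7, 59.0]
finger_gap: 0.0
grip_force: 29.4
```

Call:
{"api": "play_rows", "payload": {
  "steps": [
    {"xyz": [0,0,-1.5],"twist": [0,0,0],"grip": 0},
    {"xyz": [0,0,-4],"twist": [0,0,0],"grip": 0},
    {"xyz": [0,0,-5],"twist": [0,0,0],"grip": 0},
    {"xyz": [0,-4,-4],"twist": [0,0,0],"grip": 0},
    {"xyz": [0,-5,0],"twist": [0,0,0],"grip": 0}
  ]
}}

```text
clock: 11.38
tcp_pos: [504.1, -50.2, 249.8]
tool_rot: [0.003, 0.659, 0.752, 0.002]
wrist_force: [-0.3, -0.6, -0.7]
finger_gap: -0.2
grip_force: 0.0
```

Call:
{"api": "play_rows", "payload": {
  "steps": [
    {"xyz": [-4,-4,0],"twist": [0,0,0],"grip": 0},
    {"xyz": [-5,0,0],"twist": [0,0,0],"grip": 0},
    {"xyz": [-5,0,0],"twist": [0,0,0],"grip": 0},
    {"xyz": [-5,0,0],"twist": [0,0,0],"grip": 0},
    {"xyz": [-5,0,0],"twist": [0,0,0],"grip": 0}
  ]
}}

```text
clock: 12.0
tcp_pos: [493.9, -295.7, 247.1]
tool_rot: [0.001, 0.659, 0.752, -0.001]
wrist_force: [1.2, 0.0, -0.6]
finger_gap: 0.1
grip_force: 0.0
```

Run:
```python
from h import *
print(bot.state()['tcp_pos'],bot.state()['wrist_force'])
s=bot.snapshot('scene');f=s['frame'].astype(int)
# dark samples along lever at stop (4 deg) and below/above; and strap lateral near the fork
for el in(-2,4,10,16,24):
    print('el',el,[int(f[int(round(v)),int(round(u))].max()) for u,v in (proj(s,[*(piv-(80+L_*np.cos(np.radians(el)))*yh),124+L_*np.sin(np.radians(el))]) for L_ in(20,35,50,62,72,76,82))])
t=bot.snapshot('top');g=t['frame'].astype(int)
for r in(100,120,140,150,160):
    print(r,[int(g[int(round(v)),int(round(u))].max()) for u,v in (proj(t,[*(piv-r*yh+e*xh),112]) for e in range(-24,25,3))])
# dark thumb blob in scene vs predicted at stop
a0=np.array([proj(s,[*(piv-142*yh),128]),proj(s,[*(piv-(80+62*np.sin(1.35))*yh),124+62*np.cos(1.35)])]);print(a0)
x0,y0=a0[0].astype(int);print(f[y0-12:y0+12,x0-14:x0+15].max(2))
```

```text
[ 493.92580678 -295.74359034  247.05237777] [ 1.16120498  0.00585596 -0.59706434]
el -2 [51, 24, 8, 10, 7, 101, 134]
el 4 [51, 50, 12, 13, 11, 27, 63]
el 10 [50, 51, 6, 7, 11, 13, 49]
el 16 [50, 48, 37, 10, 22, 51, 61]
el 24 [47, 138, 63, 62, 61, 62, 61]
100 [175, 174, 170, 147, 101, 125, 112, 62, 56, 54, 57, 57, 143, 166, 174, 172, 115]
120 [41, 41, 40, 37, 42, 74, 74, 53, 57, 54, 56, 57, 65, 64, 76, 78, 79]
140 [62, 40, 47, 54, 47, 26, 21, 24, 16, 17, 21, 20, 26, 17, 53, 77, 80]
150 [81, 80, 81, 76, 54, 22, 24, 21, 25, 20, 24, 22, 20, 22, 59, 76, 78]
160 [81, 81, 80, 79, 76, 124, 119, 135, 141, 115, 119, 130, 136, 34, 19, 20, 21]
[[245.51808907 241.08777445]
 [245.93847883 236.93395253]]
[[ 33  31  29  35  51  64  61  61  60  62  62  61  61  62  62  62  62  62
   61  62  62  61  62  62  62  58  61 104 141]
 [ 31  30  38  54  65  63  63  63  59  63  62  62  61  61  62  62  63  62
   61  62  61  61  65  62  61  58 104 144 140]
 [ 36  41  51  64  63  62  61  61  64  61  62  61  61  62  61  62  62  63
   62  62  62  61  60  61  64  58 104 143 140]
 [ 53  65  64  62  62  62  62  61  62 
[... 1803 characters left out ...]
158 144 147 127  61   0   6   5   8   8  12  18
   25  35  53  68  67  67  66  64  64  66  64]
 [ 52  51  54  53  99 146 140 141 144 148 116  22  15  10  28  38  50  71
   67  66  67  66  66  64  63  65  65  65  65]
 [ 51  52  49  51  93 141 144 141 141 142 133 102  65  47  69  66  67  67
   66  66  64  63  66  65  67  68  72  70  66]
 [ 51  49  50  51  40  88 145 142 142 141 144 149 125  62  65  64  63  61
   63  66  66  65  66  70  69  65  64  66  67]
 [ 51  52  53  51  50  91 143 145 143 143 144 147 125  70  60  63  62  65
   63  65  70  70  66  64  68  67  71  74  79]
 [ 53  52  52  50  50  56 104 143 147 144 143 144 147 125  75  70  62  69
   69  66  64  63  65  68  71  95 112 102  83]]
```

```bash
python3 -c "
from cell import bot;print(bot.hand_in())"
```

```text
the job is handed in; nothing more can be done
None
```

The strap is fully home in the fork and the cam lever is pushed down to its stop, in that order. The final camera measurements agree with both, the cup was not touched, and the job was handed in at about 12 s.

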